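# Hold a reference filter in the reader's beam

## Robot

A 6-joint arm with a two-finger parallel gripper is mounted at the origin on a cart in front of the work surface, level with it; the furniture and walls round the work are solid. World frame = base frame: x ahead of the robot, y to its left, z up, the work surface at z = 0. Lengths are in m, angles in rad, forces in N, time in s.
With the tool pointing down it reaches from about 0.3 to 0.775 m from the base axis. Payload 14.6 kg.
Tool frame: the origin (TCP) lies between the finger pads; the fingertips stand arm.tcp_to_tips ahead of it and the grasp point (between the pads) lies 3 mm ahead of it (arm.tcp_to_tips is the distance from the TCP to the fingertips, in m); z points along the fingers, y is the line along which they close (so a half turn about z gives the same grasp; the last joint's range is limited). The gripper opens to 85 mm and grips with 20 to 120 N. Pads are 22 mm wide; open, the fingers measure 114 mm over their backs; the gripper's body (76 mm by 85 mm) begins 54 mm behind the grasp point. The pads swing forward as they close: fully open they stand 13 mm farther back than shut.
Start: joints at [-1.413, 0.3, 1.521, -0, 1.321, -0.067], TCP at [0.123, -0.536, 0.253] pointing down, gripper open.
Joint ranges: [-3.03, 3.03], [-0.79, 2.21], [0.23, 2.52], [-1.04, 4.18], [0, 3.07], [-2.55, 2.55]. Speed limits (rad/s): [2.22, 2.22, 2.57, 3.14, 3.14, 3.14].

## Interface

Orientations are given as a unit quaternion [w, x, y, z].
In Python, from cell import sensors, cams, arm gives the robot as it stands.
- The arm moves only by the shell command python3 -m handwheel 'ROWS'. ROWS is JSON, one flat list of numbers, 5 for each row, row after row: the shift along the tool's x, y, z in mm, then the turn about the tool's z in rad, then the opening, from -1 (shut) to 1 (fully open). In form: [tx, ty, tz, yaw, claw, tx, ty, tz, yaw, claw, ...]. A call has exactly 10 rows; each row shifts and turns the commanded pose from where the row before left it, along the tool's axes as they then stand; what a row does not reach is not made up. A row lasts 1/8 s, in which the tool goes at most 62.5 mm and 10.7 degrees, less where a joint would pass 70% of its speed; a pose out of reach is approached as far as the arm can. A call with a gripper value outside its range is refused whole. The fingers move at their own pace and stop on an object; the grip force is fixed at half the most. Time passes only in rows, so rows that do not move let the fingers close, or fill a call up. It gives the time, the measured TCP pose, the force, the opening and the grip force at its end, in the units of the state.
- sensors.get_state(): the state, without advancing time (a new reading comes with each control period).
- cams.get_image(name): name is "side" or "top" or "wrist"; returns a dict with "img" (480x640x3 uint8, blue, green, red), "fov_y" (degrees; the focal length in pixels is half the picture's height over the tangent of half this angle, whatever the lens; pixels are square), "cx", "cy" (the principal point, pixels), "k1" (the pictures are not rectified: a ray, as slopes to the right and down, at radius r is drawn at 1 + k1 r^2 times it, then the intrinsics apply), "rvec" (rotation vector, rad) and "tvec" (3), from world to camera coordinates, as OpenCV has them. Camera axes: x right, y down, z forward; pixel columns grow to the right and rows downward; lengths in m; the calibration is good to about 2 mm. A picture is of the moment at which its call begins. There is no depth.
- arm.close_job(): hands the job in; it is judged then, once.
The state is a dict: "clock": time; "joints": joint angles; "joint_velocities": joint speeds; "tau": joint torques, N m; "position": TCP position; "tool_rot": TCP orientation; "wrist_force": force on the tool from outside, world axes, zero at the start; "ft_torque": the same for the moment, N m; "grip_width": opening from 0.0 (shut) to 1.0 (fully open); "grip_force": force on a finger pad.
Only numpy, scipy, OpenCV 4.12 (cv2) and the standard library are available. Lean on these libraries where they do the work, as an engineer would, in place of code of your own. Each camera call takes 0.05 s, during which the arm holds its last target. There are 200 camera calls.

## Task

Pull the orange-handled filter paddle straight up out of its spring-clip holder, then lower its blade through the slot in the top of the filter reader without forcing it and hold it there, upright, with the white line on the blade level with the reader's top face. Finish while still holding the paddle in the gripper: it must hang from the gripper, and not stand on the reader. Leave the blue-handled paddle in its holder and do not disturb the dropper bottle or the vial.

Things in the scene. Friction and masses are not known exactly. Their poses are not given: they have to be found in the camera images.
- paddle_orange: Loose paddle, 70 g: flat black blade below, orange handle above; stands upright in its holder. Origin mid blade tip (underside), z up along it, x thickness, y width. Blade 8 x 36 mm, z = 0 to 70 mm (last 4 mm stepped in to 6 x 33; edge notches at z = 22 to 30). Handle 14 x 36 mm, z = 70 to 118 mm: grip from above across the 14 mm. White line round the blade at z = 52 mm.
- paddle_orange_line (a point): Middle of the blade of the orange paddle at the height of its white line (18 mm below the handle, 52 mm above the tip).
- paddle_orange_grip (a point): Centre of the grip on the orange handle, 96 mm above the blade's tip.
- paddle_blue: The same paddle with a blue handle, in the other holder: leave it alone.
- holder_orange: Grey holder screwed to the bench; the orange paddle stands in its pocket (11 x 39 mm, floor 6 mm up, axes as the paddle's, walls 50 mm high, base plate 56 x 90 mm). Origin mid underside. Two spring balls snap into the blade's notches: a straight upward pull of about 12 to 19 N frees it within the first 4 mm, then they drag with about 6 N; the tip clears the walls after 44 mm.
- holder_blue: The same holder, with the blue paddle.
- reader: Filter reader, fixed to the bench: white box 70 x 90 mm (x, y), 78 mm high, with a grey slotted top plate; at its left (+y) a white electronics box 90 x 68 mm, 56 mm high, with a dark screen. Origin mid underside of the slotted box, z up. Chamber under the slot 50 x 70 mm, its floor 70 mm below the top face.
- reader_slot (a point): Centre of the slot, at the height of the top face (78 mm). The slot is 12 mm (reader's x) by 40 mm (reader's y), so the blade has 2 mm of clearance on every side; the top plate is 10 mm thick. Axes as the reader's.
- dropper_bottle: Amber dropper bottle with a black bulb, 34 mm wide, 104 mm high, loose on the bench; origin at the middle of its underside. Bystander.
- vial: Small clear vial with a black cap, 22 mm wide, 54 mm high, loose on the bench; origin at the middle of its underside. Bystander.
- microscope: White microscope, fixed, up to 0.42 m high, about x = 0.27 to 0.55, y = -0.13 to 0.07 m: keep clear. To its right (y < -0.2 m) thin fixed air tubes hang over the bench, 0.26 to 0.52 m up; pass over them high, or between them and the robot. A green hose with a coil hangs at the left, y > 0.33 m.
Things that resemble listed ones, but are neither listed nor needed, are in the scene too. Leave any pink look-alike of the holder_orange alone.

How it is judged:
On the way, in this order (a step that is already met when the one before it is completed fails the run):
1. the orange paddle is pulled clear of its holder, in the gripper (z of paddle_orange in the frame of holder_orange above 0.054 m and contact force between the fingers and paddle_orange above 1 N), for 0.1 s.
2. the tip of the blade is through the slot's plate (z of paddle_orange in the frame of reader_slot below -0.015 m and horizontal distance between paddle_orange and reader_slot below 0.008 m and contact force between the fingers and paddle_orange above 1 N), for 0.1 s.
At the end, for the whole second after the job is handed in: Gripper holds the orange paddle, blade in the slot: white line within 6 mm of the top face and 5 mm of the slot centre, under 8 deg off upright, within 11 deg of the slot, under 20 mm/s, under 4 N on the reader; blue paddle down in its holder (within 6 mm) (z of paddle_orange_line in the frame of reader_slot between -0.006 and 0.006 m and horizontal distance between paddle_orange_line and reader_slot below 0.005 m and z of paddle_orange in the frame of reader_slot below -0.04 m and angle between the y axis of paddle_orange and the y axis of reader, either way round below 0.2 rad and angle between paddle_orange's own z axis and vertical below 0.14 rad and contact force between the fingers and paddle_orange above 1 N and contact force between paddle_orange and reader below 4 N and linear speed of paddle_orange below 0.02 m/s and z of paddle_blue in the frame of holder_blue below 0.012 m); the arm keeps its last pose, push and grip.
It fails at once if the blue paddle is pulled up in its holder (z of paddle_blue in the frame of holder_blue above 0.012 m).
It fails at once if the paddle is forced against the reader (over 30 N) (contact force between paddle_orange and reader above 30 N).
It fails at once if the dropper bottle is disturbed (distance of dropper_bottle from where it was at the start of the episode above 0.02 m or angle between dropper_bottle's own z axis and vertical above 0.5 rad).
It fails at once if the vial is disturbed (distance of vial from where it was at the start of the episode above 0.02 m or angle between vial's own z axis and vertical above 0.5 rad).
It also fails if it takes over 53 s, if anything falls off the work surface, if the arm or the gripper's body presses on something with over 40 N, if the wrist force passes 120 N, or if a joint passes its speed limit or range.

## Working session

There is one attempt and no reset: what is moved stays moved. The work goes in short steps, Python scripts to look and compute and a shell command to move; the robot and the scene stay as the last step left them, time stands still between calls to the robot, and variables do not carry over. Pictures are saved under pics/ and viewed, at most 10 in all, crops included, and the job is handed in when it is done.

```bash
mkdir -p pics; ls; cat > h.py <<'E'
import numpy as np, cv2, json
from cell import sensors, cams, arm
def grab(n,tag):
    d=cams.get_image(n); cv2.imwrite(f'pics/{tag}.png',d['img'])
    np.savez(f'pics/{tag}.npz',**{k:d[k] for k in('fov_y','cx','cy','k1','rvec','tvec')}); return d
def load(tag): return {k:v for k,v in np.load(f'pics/{tag}.npz').items()}
def cam(d):
    f=240/np.tan(np.radians(float(d['fov_y']))/2)
    K=np.array([[f,0,float(d['cx'])],[0,f,float(d['cy'])],[0,0,1]])
    return K,np.array([float(d['k1']),0,0,0,0]),np.array(d['rvec'],float).ravel(),np.array(d['tvec'],float).ravel()
def onz(tag,uv,z):
    K,D,r,t=cam(load(tag)); R=cv2.Rodrigues(r)[0]
    p=cv2.undistortPoints(np.array(uv,float).reshape(-1,1,2),K,D).reshape(-1,2)
    w=np.c_[p,np.ones(len(p))]@R; c=-R.T@t
    return c+w*((z-c[2])/w[:,2])[:,None]
def proj(tag,P):
    K,D,r,t=cam(load(tag)); return cv2.projectPoints(np.array(P,float).reshape(-1,1,3),r,t,K,D)[0].reshape(-1,2)
E
python3 - <<'E'
from h import *
for n in('top','side','wrist'): 
    d=grab(n,n+'0'); R=cv2.Rodrigues(np.array(d['rvec'],float))[0]; print(n,d['fov_y'],d['k1'],-R.T@np.array(d['tvec']).ravel(),R[2])
s=sensors.get_state(); print(s); print(arm.tcp_to_tips)
E
```

```text
pics
top 46.15833740398345 -0.09862570622112506 [0.3559001  0.14465331 1.03562597] [ 0.22964377 -0.00583001 -0.97325729]
side 45.80469294805962 -0.006801630364420466 [0.24441796 0.62286801 0.83481195] [ 0.3553454  -0.50888847 -0.78406771]
wrist 71.51077711204985 -0.04554468264001194 [ 0.18910743 -0.52104667  0.37344614] [-0.26675968 -0.05960655 -0.96191805]
{'clock': 0.15, 'joints': array([-1.41263332e+00,  3.00309535e-01,  1.52142347e+00,  1.62562169e-05,
        1.32068966e+00, -6.66110962e-02]), 'joint_velocities': array([ 1.08742879e-03, -1.85276726e-03, -6.34919856e-05, -1.02037238e-03,
       -1.37138659e-03,  5.37824011e-05]), 'tau': array([ 6.51215869e-04, -5.43666673e+01, -3.61888933e+01, -1.34651018e-04,
        3.13035576e-03,  5.27004531e-06]), 'position': array([ 0.12255807, -0.53601562,  0.25287662]), 'tool_rot': array([-4.14930429e-04,  9.93691361e-01,  1.12148596e-01, -1.11244813e-05]), 'wrist_force': array([ 0.42413349,  0.80112838, -0.18326693]), 'ft_torque': array([0.00362811, 0.01604606, 0.00656709]), 'grip_force': 0.0, 'grip_width': 1.0007234266100098}
0.022
```

View pics/top0.png

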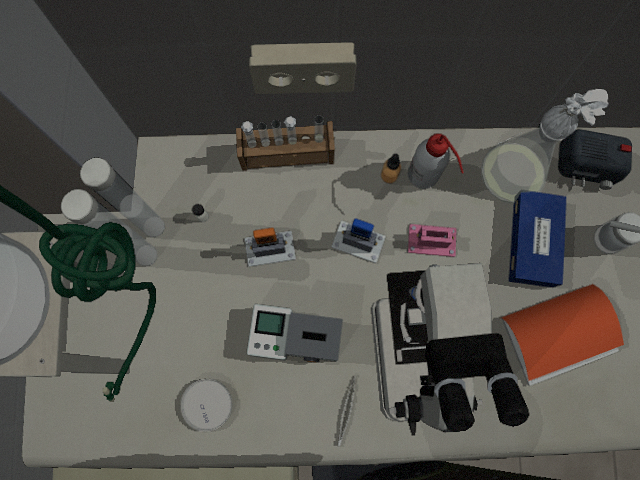

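View pics/side0.png

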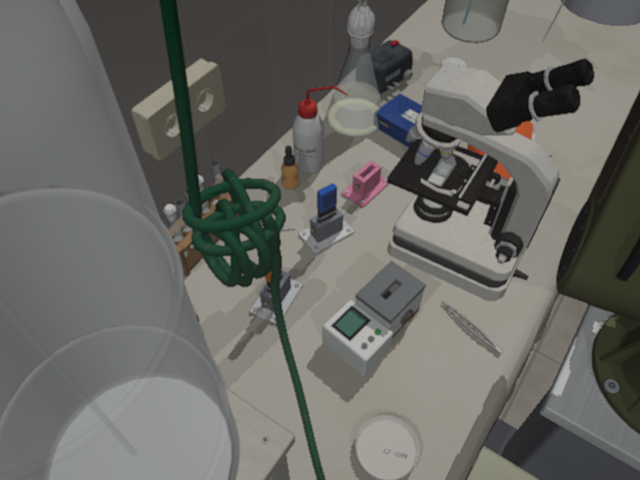

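View pics/wrist0.png

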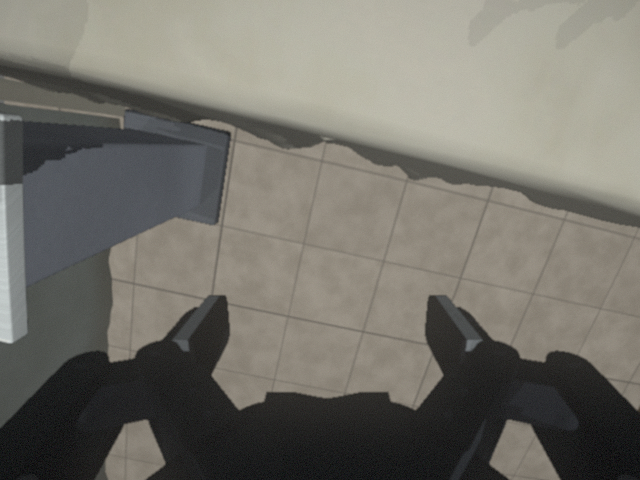

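Top picture: orange handle at about (264,234), blue at (362,228), pink look-alike at (432,238), reader slot (314,337), vial (199,210), bottle (391,168). The side view shows the orange paddle partly behind the hose at (275,285) and the slot at (391,289). The wrist camera sees only floor. I'll segment the top view and enlarge it to measure.

```bash
python3 - <<'E'
from h import *
im=cv2.imread('pics/top0.png'); 
a=cv2.resize(im[195:275,230:390],None,fx=5,fy=5,interpolation=cv2.INTER_CUBIC)[:,:800]
b=cv2.resize(im[295:370,240:350],None,fx=5,fy=5,interpolation=cv2.INTER_CUBIC)
a=cv2.convertScaleAbs(a,alpha=1.6); b=cv2.convertScaleAbs(b,alpha=2)
cv2.imwrite('pics/a0.png',cv2.resize(a[:, :400],None,fx=2,fy=2)[:600]); 
cv2.imwrite('pics/b0.png',b)
print('orange',onz('top0',[264,233],.124),'base',onz('top0',[[247,262],[297,261],[291,230],[246,233]],.005))
print('slot',onz('top0',[[314,337],[301,335],[326,338]],.078),'vial',onz('top0',[199,210],.054),'bottle',onz('top0',[391,165],.1),'blue',onz('top0',[362,228],.124))
E
```

```text
orange [[0.59561787 0.23086696 0.124     ]] base [[0.57171457 0.27420794 0.005     ]
 [0.57118443 0.18060832 0.005     ]
 [0.63140339 0.19092358 0.005     ]
 [0.62783451 0.27627093 0.005     ]]
slot [[0.4242302  0.15176687 0.078     ]
 [0.42815477 0.17362501 0.078     ]
 [0.42201611 0.13157941 0.078     ]] vial [[0.6607123  0.35644843 0.054     ]] bottle [[0.72062785 0.00776084 0.1       ]] blue [[0.5999117  0.06654136 0.124     ]]
```

View pics/a0.png

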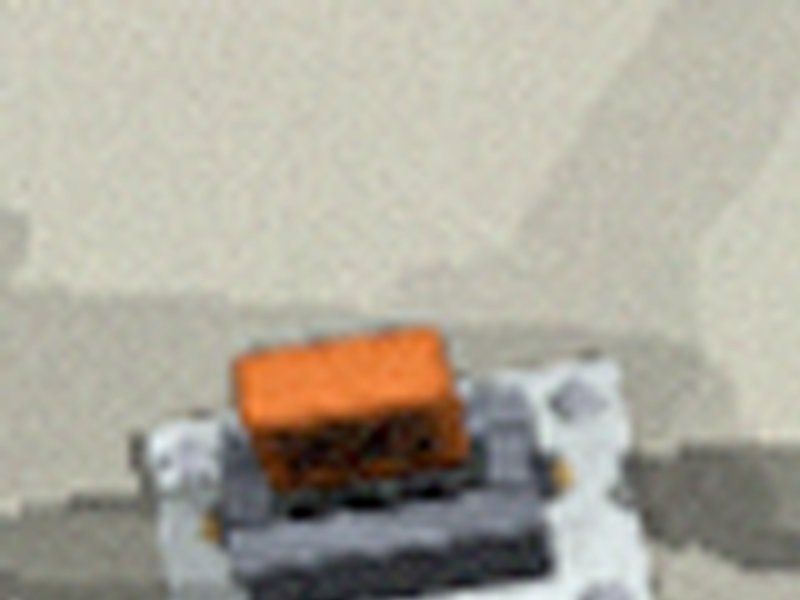

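View pics/b0.png

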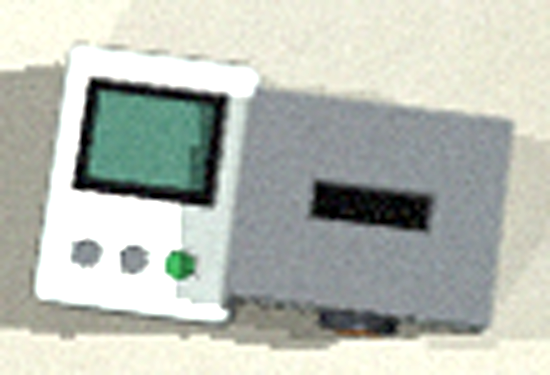

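The enlarged crops give the handle-top corners at (253.5,230.7), (274,227.7), (275.5,234), (254.7,237). The slot corners are at (302.8,331), (326.4,334), (325.6,341.2), (301.8,338.2).

```bash
python3 - <<'E'
from h import *
o=np.array([[235,357],[440,327],[455,390],[247,420]])/10+[229.5,194.5]
s=np.array([[314,180],[432,195],[428,231],[309,216]])/5+[239.5,294.5]
for n,u,z in(('orange',o,.124),('slot',s,.078)):
    P=onz('top0',u,z)[:,:2]; c=P.mean(0); e=(P[0]+P[3]-P[1]-P[2])/2; w=(P[0]+P[1]-P[2]-P[3])/2
    print(n,c.round(4),'y-len',np.linalg.norm(e),'yaw deg',np.degrees(np.arctan2(-e[0],e[1])),'x-len',np.linalg.norm(w))
from scipy.spatial.transform import Rotation as R
q=sensors.get_state()['tool_rot']; print(R.from_quat(q,scalar_first=True).as_matrix().round(3))
# side check
print(proj('side0',[[.4242,.1518,.078],[.5956,.2309,.124]]))
E
```

```text
orange [0.5976 0.231 ] y-len 0.034914772082881594 yaw deg 7.004573396002759 x-len 0.011193666529024386
slot [0.4266 0.1523] y-len 0.040326562765269205 yaw deg -8.678641348705263 x-len 0.01218647849359205
[[ 0.975  0.223 -0.   ]
 [ 0.223 -0.975  0.001]
 [ 0.    -0.001 -1.   ]]
[[392.65098162 288.82838116]
 [273.99070376 255.60283175]]
```

```bash
python3 -m handwheel '[10,-48,-12,0,1, 10,-48,-12,0,1, 10,-48,-12,0,1, 10,-48,-12,0,1, 0,0,-34,0,1, 0,0,-34,0,1, 0,0,-34,0,1, 0,0,-34,0,1, 0,0,-34,0,1, 0,0,-34,0,1]'; cat >> h.py <<'E'
from scipy.spatial.transform import Rotation as Rot
def to(target,a_deg=None):
    s=sensors.get_state(); M=Rot.from_quat(s['tool_rot'],scalar_first=True).as_matrix()
    print('pos',s['position'].round(4),'a',np.degrees(np.arctan2(M[1,0],M[0,0])).round(2),'F',s['wrist_force'].round(1),'t',s['clock'],'j',s['joints'].round(2))
    print('tool shift mm',((np.array(target)-s['position'])@M*1000).round(1))
    if a_deg is not None: print('yaw rad',np.radians(np.degrees(np.arctan2(M[1,0],M[0,0]))-a_deg).round(4))
E
python3 -c "
from h import *
to((.33,-.16,.52),97)"
```

```text
clock: 1.4
position: [0.1187, -0.3399, 0.5063]
tool_rot: [-0.0, 0.994, 0.112, 0.0]
wrist_force: [-0.6, 0.4, 0.4]
grip_width: 1.0
grip_force: 0.0
pos [ 0.1187 -0.3399  0.5063] a 12.88 F [-0.6  0.4  0.4] t 1.4 j [-1.34 -0.19  1.47  0.    1.87  0.01]
tool shift mm [ 246.  -128.3  -13.7]
yaw rad -1.4681
```

```bash
python3 -m handwheel '[49,-26,-3,0,1, 49,-26,-3,0,1, 49,-26,-3,0,1, 49,-26,-3,0,1, 49,-26,-3,0,1, 18,-41,0,0,1, 18,-41,0,0,1, 18,-41,0,0,1, 18,-41,0,0,1, 18,-41,0,0,1]'; 
python3 -c "
from h import *
to((.5,.215,.40),97)"
```

```text
clock: 2.65
position: [0.3706, 0.0627, 0.5202]
tool_rot: [0.0, 0.994, 0.112, 0.0]
wrist_force: [0.0, -0.8, -0.1]
grip_width: 0.996
grip_force: 0.0
pos [0.3706 0.0627 0.5202] a 12.89 F [ 0.  -0.8 -0.1] t 2.65 j [ 0.07 -0.15  1.4  -0.    1.89  1.42]
tool shift mm [ 160.1 -119.6  120.2]
yaw rad -1.4681
```

```bash
python3 -m handwheel '[53,-40,0,0,1, 53,-40,0,0,1, 54,-40,0,0,1, 0,0,17,-0.183,1, 0,0,17,-0.183,1, 0,0,17,-0.183,1, 0,0,17,-0.183,1, 0,0,17,-0.183,1, 0,0,17,-0.183,1, 0,0,17,-0.183,1]'; 
python3 -c "
from h import *
to((.5976,.231,.26),97)"
```

```text
clock: 3.9
position: [0.4918, 0.2043, 0.4005]
tool_rot: [-0.0, 0.728, 0.686, -0.0]
wrist_force: [-0.1, 0.0, 0.3]
grip_width: 1.003
grip_force: 0.0
pos [0.4918 0.2043 0.4005] a 86.62 F [-0.1  0.   0.3] t 3.9 j [0.32 0.2  1.32 0.   1.63 0.38]
tool shift mm [ 32.9 104.1 140.4]
yaw rad -0.1811
```

```bash
python3 -m handwheel '[8,26,10,0,1, 8,26,10,0,1, 8,26,20,0,1, 8,26,20,0,1, 0,0,20,0,1, 0,0,20,0,1, 0,0,20,-0.09,1, 0,0,20,-0.09,1, 0,0,0,0,1, 0,0,0,0,1]'; 
python3 - <<'E'
from h import *
to((.5976,.231,.126),97)
d=grab('wrist','w1'); cv2.imwrite('pics/w1b.png',cv2.convertScaleAbs(d['img'],alpha=1.5))
print(proj('w1',[[.5976,.231,.124],[.5976,.231,.006]]))
E
```

```text
clock: 5.15
position: [0.5979, 0.2295, 0.2622]
tool_rot: [0.0, 0.666, 0.746, 0.0]
wrist_force: [0.0, 0.1, 0.3]
grip_width: 1.0
grip_force: 0.0
pos [0.5979 0.2295 0.2622] a 96.47 F [0.  0.1 0.3] t 5.15 j [0.31 0.5  1.22 0.   1.42 0.2 ]
tool shift mm [  1.5  -0.3 136.2]
yaw rad -0.0092
[[328.06236777 234.71712773]
 [327.61784081 208.64405782]]
```

View pics/w1b.png

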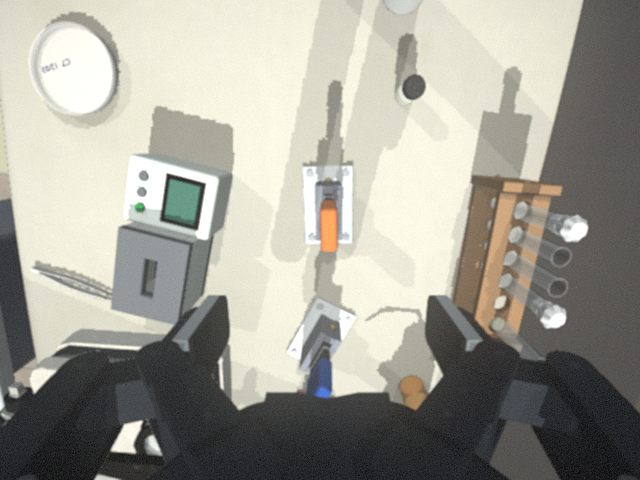

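The wrist picture shows the orange handle between the fingers at about (329,228) with its base plate nearly square to the image. The slot is at (149,278), the vial at (412,90) and the blue paddle at (320,370), below and clear. I'll refine both poses by silhouette fitting.

```bash
cat > fit.py <<'E'
from h import *
from scipy.optimize import minimize
def box(x,y,yaw,hx,hy,z0,z1):
    c,s=np.cos(yaw),np.sin(yaw)
    return [[x+c*a-s*b,y+s*a+c*b,z] for z in(z0,z1) for a in(-hx,hx) for b in(-hy,hy)]
def fit(tag,mask,x0,dims,win):
    S=16; k=cv2.resize(mask,None,fx=4,fy=4,interpolation=cv2.INTER_LINEAR)>127
    def cost(p):
        u=(proj(tag,box(p[0],p[1],p[2],*dims))+.5)*4
        m=np.zeros(k.shape,np.uint8); cv2.fillConvexPoly(m,cv2.convexHull((u*S).astype(np.int32)),1,shift=4); m=m>0
        return 1-(m&k).sum()/(m|k).sum()
    r=minimize(cost,x0,method='Nelder-Mead',options=dict(initial_simplex=np.array([x0]+[list(np.array(x0)+d) for d in np.diag([.004,.004,.08])]),xatol=1e-5,fatol=1e-5))
    print(tag,r.x[:2].round(4),'yaw',np.degrees(r.x[2]).round(2),'1-IoU',round(r.fun,3)); return r.x
def win(m,c,r):
    o=np.zeros_like(m); x,y=c; o[y-r:y+r,x-r:x+r]=m[y-r:y+r,x-r:x+r]; return o
def orange(im): h=cv2.cvtColor(im,cv2.COLOR_BGR2HSV); return cv2.inRange(h,(4,150,25),(20,255,255))
E
python3 - <<'E'
from fit import *
for tag,co,cs in(('top0',(264,234),(314,337)),('w1',(329,225),(149,278))):
    im=cv2.imread(f'pics/{tag}.png')
    mo=win(orange(im),co,35); ms=win((im.max(2)<45).astype(np.uint8)*255,cs,22)
    fit(tag,mo,[.5976,.231,.12],(.007,.018,.076,.124),0)
    fit(tag,ms,[.4266,.1523,-.15],(.006,.02,.078,.0779),0)
E
```

```text
top0 [0.5972 0.2317] yaw 10.94 1-IoU 0.263
top0 [0.4264 0.1523] yaw -8.26 1-IoU 0.181
w1 [0.5969 0.2332] yaw 7.91 1-IoU 0.382
w1 [0.425  0.1515] yaw -8.94 1-IoU 0.995
```

```bash
python3 -m handwheel '[3,-1,30,-0.018,1, 0,0,30,0,1, 0,0,30,0,1, 0,0,25,0,1, 0,0,20,0,1, 0,0,12,0,1, 0,0,10,0,1, 0,0,0,0,1, 0,0,0,0,1, 0,0,0,0,-1]'; python3 -m handwheel '[0,0,0,0,-1, 0,0,0,0,-1, 0,0,0,0,-1, 0,0,0,0,-1, 0,0,0,0,-1, 0,0,0,0,-1, 0,0,0,0,-1, 0,0,0,0,-1, 0,0,0,0,-1, 0,0,0,0,-1]'
python3 -c "
from h import *
to((.597,.2325,.105),97.5); s=sensors.get_state(); print(s['grip_width'],s['grip_force'],s['ft_torque'])"
```

```text
clock: 6.45
position: [0.5966, 0.2324, 0.105]
tool_rot: [0.0, 0.659, 0.753, 0.0]
wrist_force: [0.4, 0.3, -0.1]
grip_width: 0.82
grip_force: 0.0
clock: 7.7
position: [0.5968, 0.2324, 0.1046]
tool_rot: [0.0, 0.659, 0.753, 0.001]
wrist_force: [4.5, 1.0, 0.9]
grip_width: 0.155
grip_force: 58.6
pos [0.5968 0.2324 0.1046] a 97.62 F [4.5 1.  0.9] t 7.7 j [ 0.31  0.64  1.38 -0.    1.12  0.18]
tool shift mm [ 0.1  0.3 -0.4]
yaw rad 0.002
0.15451867925139337 58.602190017700195 [ 0.1999756  -1.09934146 -0.11813919]
```

```bash
python3 -m handwheel '[0,0,-1,0,-1, 0,0,-1,0,-1, 0,0,-2,0,-1, 0,0,-2,0,-1, 0,0,-2,0,-1, 0,0,-4,0,-1, 0,0,-6,0,-1, 0,0,-8,0,-1, 0,0,-8,0,-1, 0,0,-8,0,-1]'; python3 -m handwheel '[0,0,-8,0,-1, 0,0,-10,0,-1, 0,0,-15,0,-1, 0,0,-20,0,-1, 0,0,-20,0,-1, 0,0,-20,0,-1, 0,0,-20,0,-1, 0,0,0,0,-1, 0,0,0,0,-1, 0,0,0,0,-1]'
python3 - <<'E'
from h import *
to((.4255,.152,.23),81.5)
for n in('top','side'): grab(n,n+'2')
im=cv2.imread('pics/side2.png'); t=cv2.imread('pics/top2.png')
p=proj('side2',[[.597,.232,.15]])[0].astype(int); q=proj('top2',[[.597,.232,.15]])[0].astype(int); print(p,q)
c=lambda m,p,r=70: cv2.resize(cv2.convertScaleAbs(m[max(p[1]-r,0):p[1]+r,p[0]-r:p[0]+r],alpha=1.6),(400,400),interpolation=cv2.INTER_CUBIC)
cv2.imwrite('pics/c2.png',np.hstack([c(im,p),c(t,q)]))
E
```

```text
clock: 8.95
position: [0.5962, 0.2323, 0.1464]
tool_rot: [-0.0, 0.659, 0.753, -0.0]
wrist_force: [-0.1, 0.5, -0.9]
grip_width: 0.159
grip_force: 61.5
clock: 10.2
position: [0.5961, 0.2322, 0.2583]
tool_rot: [-0.0, 0.659, 0.753, -0.001]
wrist_force: [-0.7, 0.8, -0.9]
grip_width: 0.154
grip_force: 61.5
pos [0.5961 0.2322 0.2583] a 97.62 F [-0.7  0.8 -0.9] t 10.2 j [0.31 0.5  1.23 0.   1.41 0.18]
tool shift mm [ -56.9 -179.7   28.6]
yaw rad 0.2814
[271 245] [261 228]
```

View pics/c2.png

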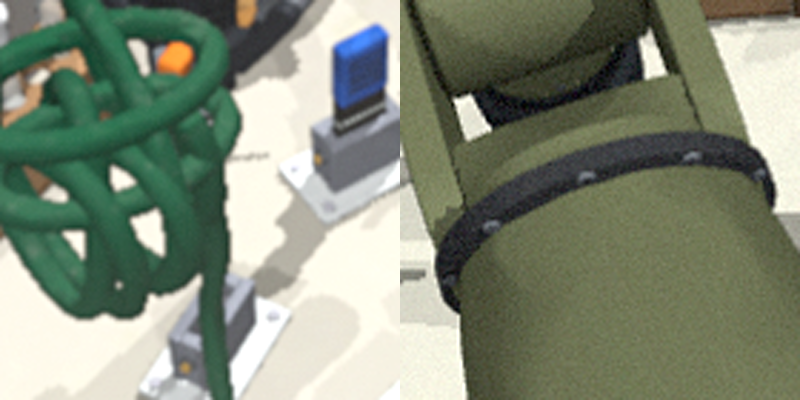

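Side crop: the holder is empty, blue is still seated, and the orange handle is up in the gripper (a bit hidden by the hose). Now I'll move over the reader.

```bash
python3 -m handwheel '[-11,-30,0,0,-1, -12,-40,0,0,-1, -12,-40,0,0,-1, -12,-40,0,0,-1, -10,-30,0,0,-1, 0,0,0,0.1,-1, 0,0,10,0.1,-1, 0,0,10,0.08,-1, 0,0,8,0,-1, 0,0,0,0,-1]'
python3 - <<'E'
from h import *
to((.4255,.152,.23),81.5)
for n in('side','wrist','top'): grab(n,n+'3')
im=cv2.imread('pics/side3.png'); w=cv2.imread('pics/wrist3.png')
s=cv2.resize(cv2.convertScaleAbs(im[190:350,310:470],alpha=1.6),(600,600),interpolation=cv2.INTER_CUBIC)
cv2.imwrite('pics/c3.png',s)
E
```

```text
clock: 11.55
position: [0.4253, 0.1519, 0.2308]
tool_rot: [-0.0, 0.757, 0.654, -0.0]
wrist_force: [0.1, 0.4, -0.1]
grip_width: 0.154
grip_force: 61.4
pos [0.4253 0.1519 0.2308] a 81.68 F [ 0.1  0.4 -0.1] t 11.55 j [0.26 0.1  1.81 0.   1.23 0.41]
tool shift mm [0.1 0.2 0.8]
yaw rad 0.0032
```

View pics/c3.png

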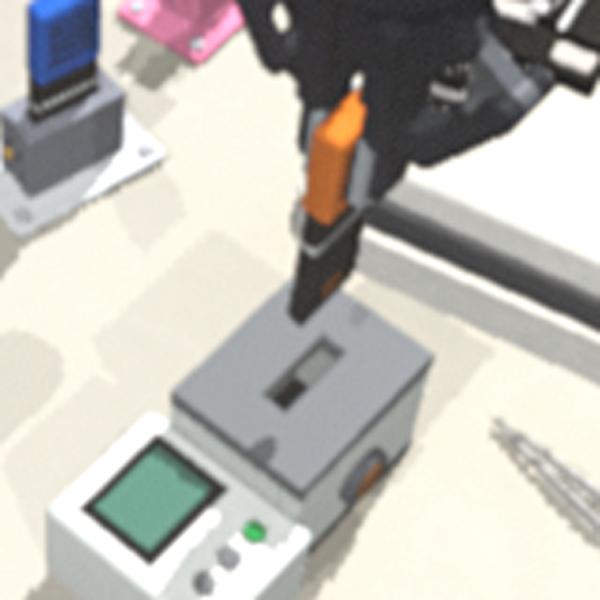

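The side crop shows the blade hanging upright above the slot. Slot corners in the crop are near (266,400), (326,338), (343,352), (285,410), and the blade's lower +y edge is near (289,312) to (300,325). I'll compare these with their predicted projections.

```bash
python3 - <<'E'
from fit import *
def cr(P): return ((proj('side3',P)+.5-[310,190])*3.75).round(0).tolist()
y=np.radians(-8.3); s=np.array([.4255,.152]); t=np.array([.4253,.1519])
print('slot',cr(box(*s,y,.006,.02,.078,.078)[:4]))
for n,d in(('tip',(.003,.0165,.1318,.1318)),('step',(.004,.018,.1358,.1358)),('line',(.004,.018,.1838,.1838)),('hbot',(.007,.018,.2018,.2018))): print(n,cr(box(*t,y,*d)[:4]))
# overlay
im=cv2.imread('pics/c3.png')
for d in((*s,y,.006,.02,.078,.078),(*t,y,.003,.0165,.1318,.1358),(*t,y,.004,.018,.1358,.2018),(*t,y,.004,.018,.1833,.1843),(*t,y,.007,.018,.2018,.2498)):
    q=np.array(cr(box(*d)),int)
    for a,b in((0,1),(0,2),(1,3),(2,3),(4,5),(4,6),(5,7),(6,7),(0,4),(1,5),(2,6),(3,7)): cv2.line(im,q[a].tolist(),q[b].tolist(),(0,255,0),1)
cv2.imwrite('pics/d3.png',cv2.resize(im[60:440,180:480],None,fx=1.55,fy=1.55))
E
```

```text
slot [[349.0, 350.0], [291.0, 409.0], [327.0, 334.0], [268.0, 393.0]]
tip [[354.0, 278.0], [303.0, 327.0], [342.0, 269.0], [292.0, 319.0]]
step [[359.0, 271.0], [304.0, 325.0], [344.0, 260.0], [288.0, 314.0]]
line [[374.0, 198.0], [317.0, 254.0], [358.0, 187.0], [300.0, 242.0]]
hbot [[387.0, 174.0], [328.0, 230.0], [357.0, 154.0], [298.0, 209.0]]
```

View pics/d3.png

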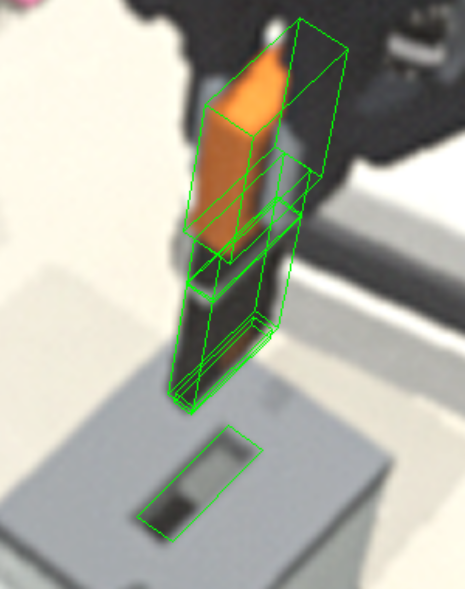

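```bash
python3 - <<'E'
from fit import *
from scipy.optimize import differential_evolution as DE
def contrast(tag,dims,x0,box_fn=box,top=None):
    g=cv2.cvtColor(cv2.imread(f'pics/{tag}.png'),cv2.COLOR_BGR2GRAY).astype(np.float32)
    def ring(p,e):  # sample hull outline offset e px
        h=cv2.convexHull(proj(tag,box(*p,*dims)).astype(np.float32)).reshape(-1,2); v=[]
        c=h.mean(0)
        for a,b in zip(h,np.roll(h,-1,0)):
            d=b-a; L=np.linalg.norm(d); n=np.array([d[1],-d[0]])/L; n*=np.sign(n@((a+b)/2-c))
            if L<2: continue
            q=a+np.outer(np.linspace(.08,.92,25),d)+n*e
            if top is not None and (a[1]+b[1])/2<top: continue
            v.append(cv2.remap(g,q[:,:1].astype(np.float32),q[:,1:].astype(np.float32),cv2.INTER_LINEAR).ravel())
        return np.concatenate(v).mean()
    f=lambda p:ring(p,-.9)-ring(p,.9)
    r=DE(f,[(x0[0]-.005,x0[0]+.005),(x0[1]-.005,x0[1]+.005),(-.22,-.07)],seed=1,maxiter=40,tol=1e-6)
    print(tag,r.x[:2].round(4),'yaw',np.degrees(r.x[2]).round(1),'contrast',round(r.fun,1))
for t in('top0','side0','side3'): contrast(t,(.006,.02,.078,.0779),(.4255,.152))
top=proj('side3',[[.4253,.1519,.1838]])[0,1]-3
contrast('side3',(.004,.018,.1355,.18),(.4253,.1519),top=top)
# blade dark mask IoU
E
```

```text
top0 [0.4262 0.1521] yaw -8.9 contrast -57.0
side0 [0.4266 0.1539] yaw -8.6 contrast -30.5
side3 [0.4267 0.1538] yaw -8.7 contrast -32.9
side3 [0.4262 0.1525] yaw -4.7 contrast -43.9
```

```bash
python3 -m handwheel '[0.5,0.3,0,0.006,-1, 0.5,0.3,10,0,-1, 0,0,12,0,-1, 0,0,12,0,-1, 0,0,8,0,-1, 0,0,6,0,-1, 0,0,3,0,-1, 0,0,2,0,-1, 0,0,0,0,-1, 0,0,0,0,-1]'
python3 -m handwheel '[0,0,0.5,0,-1, 0,0,0.5,0,-1, 0,0,0.5,0,-1, 0,0,0.5,0,-1, 0,0,0.2,0,-1, 0,0,0.2,0,-1, 0,0,0,0,-1, 0,0,0,0,-1, 0,0,0,0,-1, 0,0,0,0,-1]'
```

```text
clock: 12.95
position: [0.4263, 0.1529, 0.1785]
tool_rot: [0.0, 0.759, 0.651, 0.0]
wrist_force: [0.0, -0.2, -0.6]
grip_width: 0.158
grip_force: 61.4
clock: 14.2
position: [0.4262, 0.1529, 0.1759]
tool_rot: [0.0, 0.759, 0.651, -0.0]
wrist_force: [0.3, -0.5, -0.2]
grip_width: 0.155
grip_force: 61.4
```

```bash
python3 -m handwheel '[0,0,0.5,0,-1, 0,0,0.5,0,-1, 0,0,0.5,0,-1, 0,0,0.5,0,-1, 0,0,0,0,-1, 0,0,0,0,-1, 0,0,0,0,-1, 0,0,0,0,-1, 0,0,0,0,-1, 0,0,0,0,-1]'; python3 -c "
from h import *
to((.426,.1527,.125),81.3)
grab('side','side4')"
```

```text
clock: 15.45
position: [0.4263, 0.1529, 0.1739]
tool_rot: [-0.0, 0.759, 0.651, 0.0]
wrist_force: [-0.0, -0.4, -1.0]
grip_width: 0.151
grip_force: 61.4
pos [0.4263 0.1529 0.1739] a 81.23 F [-0.  -0.4 -1. ] t 15.45 j [0.26 0.17 1.88 0.   1.09 0.42]
tool shift mm [-0.2 -0.2 48.9]
yaw rad -0.0012
```

No contact force with the tip about 3 mm below the face. I'll continue gently.

```bash
python3 -m handwheel '[0,0,0.5,0,-1, 0,0,0.5,0,-1, 0,0,0.5,0,-1, 0,0,0.5,0,-1, 0,0,0.5,0,-1, 0,0,0.5,0,-1, 0,0,0,0,-1, 0,0,0,0,-1, 0,0,0,0,-1, 0,0,0,0,-1]'; python3 -c "
from h import *
grab('side','side5')
im=cv2.imread('pics/side5.png')
cv2.imwrite('pics/c5.png',cv2.resize(cv2.convertScaleAbs(im[220:330,340:450],alpha=1.6),(600,600),interpolation=cv2.INTER_CUBIC))"
```

```text
clock: 16.75
position: [0.4262, 0.1529, 0.1709]
tool_rot: [-0.0, 0.759, 0.651, -0.0]
wrist_force: [0.1, 0.1, -0.9]
grip_width: 0.155
grip_force: 61.4
```

```bash
python3 -m handwheel '[0,0,1,0,-1, 0,0,1,0,-1, 0,0,1,0,-1, 0,0,1,0,-1, 0,0,1,0,-1, 0,0,1,0,-1, 0,0,1,0,-1, 0,0,1,0,-1, 0,0,0,0,-1, 0,0,0,0,-1]'
```

```text
clock: 18.05
position: [0.4263, 0.1529, 0.1629]
tool_rot: [-0.0, 0.759, 0.651, 0.0]
wrist_force: [-0.0, -0.4, -0.6]
grip_width: 0.155
grip_force: 61.4
```

```bash
python3 -m handwheel '[0,0,2,0,-1, 0,0,2,0,-1, 0,0,2,0,-1, 0,0,2,0,-1, 0,0,2,0,-1, 0,0,2,0,-1, 0,0,2,0,-1, 0,0,2,0,-1, 0,0,2,0,-1, 0,0,0,0,-1]'
python3 -m handwheel '[0,0,2,0,-1, 0,0,2,0,-1, 0,0,2,0,-1, 0,0,2,0,-1, 0,0,2,0,-1, 0,0,2,0,-1, 0,0,2,0,-1, 0,0,2,0,-1, 0,0,0,0,-1, 0,0,0,0,-1]'
python3 - <<'E'
from h import *
to((.4262,.1529,.125),81.3)
grab('side','side6'); im=cv2.imread('pics/side6.png')
c=cv2.resize(cv2.convertScaleAbs(im[225:325,340:440],alpha=1.6),(600,600),interpolation=cv2.INTER_CUBIC)
cv2.imwrite('pics/c6.png',c)
f=lambda P:((proj('side6',P)+.5-[340,225])*6).round(0).tolist()
print('-x+y corner: top face, line, hbot',f([[.4195,.1701,z] for z in(.078,.081,.099)]))
E
```

```text
clock: 19.3
position: [0.4262, 0.1528, 0.1447]
tool_rot: [-0.0, 0.759, 0.651, -0.0]
wrist_force: [-0.7, -0.3, 0.0]
grip_width: 0.155
grip_force: 61.4
clock: 20.55
position: [0.4263, 0.1529, 0.1289]
tool_rot: [0.0, 0.759, 0.651, 0.0]
wrist_force: [0.4, -0.1, -0.4]
grip_width: 0.154
grip_force: 61.4
pos [0.4263 0.1529 0.1289] a 81.24 F [ 0.4 -0.1 -0.4] t 20.55 j [0.26 0.24 1.92 0.   0.98 0.42]
tool shift mm [ 0.  -0.1  3.9]
yaw rad -0.0011
-x+y corner: top face, line, hbot [[300.0, 444.0], [301.0, 437.0], [308.0, 400.0]]
```

View pics/c6.png

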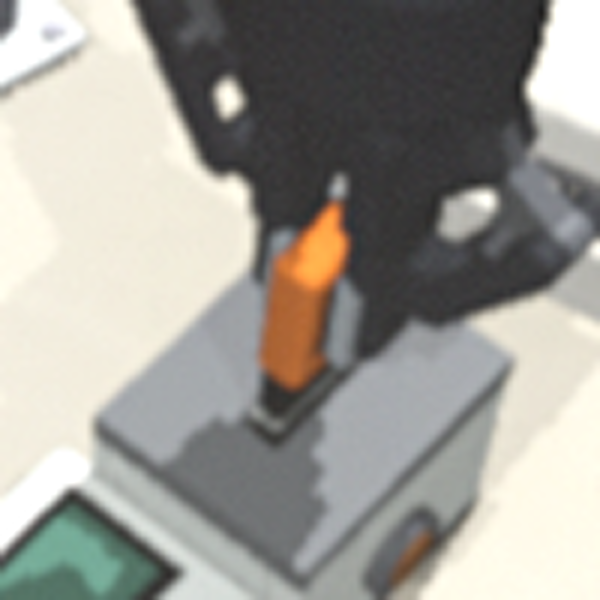

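The final crop shows the blade in the slot, with the white line at about (272,427), a few mm above the top face. Forces are negligible. I'll lower it the last 4 mm.

```bash
python3 -m handwheel '[0,0,1,0,-1, 0,0,1,0,-1, 0,0,1,0,-1, 0,0,0.8,0,-1, 0,0,0,0,-1, 0,0,0,0,-1, 0,0,0,0,-1, 0,0,0,0,-1, 0,0,0,0,-1, 0,0,0,0,-1]'
python3 - <<'E'
from h import *
to((.4262,.1529,.125),81.3); g=grab('side','side7')['img'].astype(int)
# brightness down the middle of the +y narrow face: line should sit at the rim
for z in np.arange(.070,.100,.002):
    u=proj('side7',[[.4288+.0009,.1707+.0006,z]])[0].round().astype(int); print(round(z,3),u,g[u[1],u[0]-1:u[0]+2].mean(1).round())
E
```

```text
clock: 21.85
position: [0.4262, 0.1529, 0.1251]
tool_rot: [0.0, 0.759, 0.651, 0.0]
wrist_force: [-1.0, 0.2, -0.1]
grip_width: 0.158
grip_force: 61.4
pos [0.4262 0.1529 0.1251] a 81.23 F [-1.   0.2 -0.1] t 21.85 j [0.26 0.25 1.92 0.   0.98 0.42]
tool shift mm [ 0.  -0.1  0.1]
yaw rad -0.0012
0.07 [383 299] [72. 68. 63.]
0.072 [383 298] [67. 61. 57.]
0.074 [383 297] [61. 56. 67.]
0.076 [383 297] [61. 56. 67.]
0.078 [383 296] [64. 70. 77.]
0.08 [384 295] [73. 61. 47.]
0.082 [384 294] [57. 43. 32.]
0.084 [384 294] [57. 43. 32.]
0.086 [384 293] [38. 31. 31.]
0.088 [384 292] [39. 32. 32.]
0.09 [384 292] [39. 32. 32.]
0.092 [384 291] [48. 33. 32.]
0.094 [384 290] [60. 37. 34.]
0.096 [384 290] [60. 37. 34.]
0.098 [385 289] [44. 47. 61.]
```

```bash
python3 -c "
from cell import arm; print(arm.close_job())"
```

```text
the job is handed in; nothing more can be done
None
```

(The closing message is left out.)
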